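# Load the label roll in the unwinder and hold its tension arm back for threading

### The job

Load the label roll into the bench unwinder: lower its rod into the two forks and press it down past the sprung keeper jaws until it sits fully at the bottom of both forks and the jaws have snapped back over it. Then let go of the roll, push the sprung tension arm at the front back towards the roll, right past the click of its ratchet tooth, and finish while still holding it back there so that the strip can be threaded; do not let it go. Leave the bowl, the spoon and the loose paper roll alone.

Things in the scene. Friction and masses are not known exactly. Their poses are not given: they have to be found in the camera images.
- stand: Bench label unwinder fixed to the table: grey base plate 220 x 150 x 6 mm, two upright aluminium cheeks at y = -48 to -42 and 42 to 48 mm. Origin at the centre of its underside, z up; x points from the front (tension arm) to the rear (forks), y along the roll's rod. Between the cheeks nothing stands higher than 40 mm from x = -20 to 85 mm. Highest part: the arm's roller, 140 mm.
- fork_seat (a point): Where the middle of the roll's rod lies once seated: half-way between the cheeks, 85 mm above the table, at x = 55, y = 0 mm of the stand; axes as the stand's. In each cheek, at this x, is a fork slot open to the top, 13.6 mm wide, with a 45 degree lead-in 34 mm wide at its mouth (109 mm above the table). The rear ear of each fork rises to 113 mm.
- jaw_left (a joint): Sprung keeper jaw on the outside of the left (+y) cheek, hinged 20 mm behind the slot, 104 mm above the table. Its 19 mm dark steel finger reaches forward across the slot, 95 to 101 mm above the table. 0 = closed; grows (up to 1.2 rad) as the descending rod pushes it down and back, then it springs shut above the rod. The two jaws together resist with about 10 N.
- jaw_right (a joint): The same keeper jaw on the right (-y) cheek.
- roll_mid (a point): Centre of the loose label roll: white paper, 50 mm across, 60 mm long, between grey octagonal end flanges (56 mm across flats, 4 mm thick), on a 12 mm steel rod, 128 mm long, that sticks out 30 mm at each end. About 0.28 kg. Its y axis runs along the rod. It starts lying on the flanges' flats, rod level, this point 28 mm above the table; grip it from above across the paper.
- dancer (a joint): Sprung tension arm, hinged between the cheeks at x = -45 mm, 45 mm above the table. 0 = at rest, leaning 0.35 rad to the front; grows as it is pushed back towards the roll, to a stop at 0.8 rad. Sprung forward: 4 N at the roller at rest, 9 N at 0.7 rad. From 0.30 to 0.60 rad a ratchet tooth lifts the pawl (3 N more), which clicks down behind it. It does not latch: let go, it springs back.
- roller_mid (a point): Middle of the black rubber roller across the top of the tension arm, between two grey side links: 20 mm across, 68 mm long along the stand's y axis, 85 mm from the arm's hinge, free to spin. At rest 74 mm before the stand's origin and 125 mm above the table, free space before it. It moves with the arm.
- pawl (a joint): Brass pawl slider with a small black knob, in the dark housing on the outside of the right cheek. 0 = down on the ratchet disc, about 0.0025 m at the top of the tooth, 0 again once the tooth has clicked past.
- bowl: Empty white cupping bowl with a black rim, 95 mm across, 68 mm high. Origin at the centre of its underside. To be left alone.
- spoon: Steel cupping spoon lying on the table, about 160 mm long along its x axis, some 15 mm high. To be left alone.
- core: Loose roll of white paper labels without a rod, standing on end, 60 mm across and 60 mm high. Origin at the centre of its underside. To be left alone.
Mind the look-alikes: they are no part of the job. Leave any pink or turquoise look-alike of the part that bears roll_mid alone.

How it is judged:
By the outcome, as a careful person would: the job done as asked, in the order asked, and still so for the second after the job is handed in, while the arm keeps its last pose, push and grip.
It also fails if it takes over 51 s, if anything falls off the work surface, if the arm or the gripper's body presses on something with over 40 N, if the wrist force passes 120 N, or if a joint passes its speed limit or range.

### The arm

A 6-joint arm with a two-finger parallel gripper is mounted at the origin on the work surface. World frame = base frame: x ahead of the robot, y to its left, z up, the work surface at z = 0. Lengths are in m, angles in rad, forces in N, time in s.
With the tool pointing down it reaches from about 0.375 to 0.975 m from the base axis. Payload 3.8 kg.
Tool frame: the origin (TCP) lies midway between the tips of the shut fingers; the grasp point (between the pads) lies 19 mm behind it; z points along the fingers, y is the line along which they close (so a half turn about z gives the same grasp; the last joint's range is limited). The gripper opens to 85 mm and grips with 20 to 120 N. Pads are 22 mm wide; open, the fingers measure 114 mm over their backs; the gripper's body (76 mm by 85 mm) begins 54 mm behind the grasp point. The pads swing forward as they close: fully open they stand 13 mm farther back than shut.
Start: joints at [-1.359, 0.264, 1.604, -0, 1.274, -0.037], TCP at [0.166, -0.654, 0.231] pointing down, gripper open.
Joint ranges: [-2.63, 2.63], [-0.94, 2.18], [0.31, 2.57], [-1.31, 4.45], [0, 2.66], [-2.55, 2.55]. Speed limits (rad/s): [2.57, 2.57, 3.14, 3.14, 3.14, 3.14].

### API

Orientations are given as a rotation vector (axis times angle).
In Python, from workcell import read_state, vision, ticket gives the robot as it stands. The module is installed in compiled form; this text tells all that it offers.
- The arm moves only by the tool jog_arm, never from a script. Its arguments are lists of equal length, an entry for each row: "turn": the turn, a rotation vector about the tool's x, y, z in rad, a list of three; "delta_pos": the shift along the tool's x, y, z in m, a list of three; "gripper": the finger opening in m, from 0 to 0.0854. In form: {"turn": [[rx, ry, rz], ...], "delta_pos": [[dx, dy, dz], ...], "gripper": [gripper, ...]}. A call has 1 to 20 rows; each row shifts and turns the commanded pose from where the row before left it, along the tool's axes as they then stand; what a row does not reach is not made up. A row lasts 1/12 s, in which the tool goes at most 41.7 mm and 7.16 degrees, less where a joint would pass 70% of its speed; a pose out of reach is approached as far as the arm can. A call with a gripper value outside its range is refused whole. The fingers move at their own pace and stop on an object; "grip_force" is the grip in N (left out, the last holds). Time passes only in rows, so rows that do not move let the fingers close. It gives the time, the measured TCP pose, the force, the opening and the grip force at its end, in the units of the state.
- read_state(): the state, without advancing time (a new reading comes with each control period).
- vision.read_camera(name): name is "scene" or "top"; returns the picture (400x640x3 uint8, red, green, blue); there is no depth.
- vision.calibration(name): a dict with "vfov" (degrees; the focal length in pixels is half the picture's height over the tangent of half this angle, whatever the lens; pixels are square), "cx", "cy" (the principal point, pixels), "R" (3x3) and "t" (3): a world point X has camera coordinates R X + t. Camera axes: x right, y down, z forward; pixel columns grow to the right and rows downward; lengths in m; the calibration is good to about 2 mm. A picture is of the moment at which its call begins. calibration takes no time and is no camera call.
- ticket.finish_job(): hands the job in; it is judged then, once.
The state is a dict: "time": time; "q": joint angles; "joint_vel": joint speeds; "joint_torque": joint torques, N m; "tool_pos": TCP position; "tcp_rot": TCP orientation; "wrist_force": force on the tool from outside, world axes, zero at the start; "torque": the same for the moment, N m; "width": opening from 0.0 (shut) to 1.0 (fully open); "grip_force": force on a finger pad.
Only numpy, scipy, OpenCV 4.12 (cv2) and the standard library are available. Lean on these libraries where they do the work, as an engineer would, in place of code of your own. Each camera call takes 0.05 s, during which the arm holds its last target. There are 200 camera calls.

## Working session

There is one attempt and no reset: what is moved stays moved. The work goes in short steps, Python scripts to look and compute and a tool call to move; the robot and the scene stay as the last step left them, time stands still between calls to the robot, and variables do not carry over. Pictures are saved under pics/ and viewed, at most 10 in all, crops included, and the job is handed in when it is done.

Besides the shell and the picture viewer there is one more tool, called after "Request:" as a command line: name --argument value ..., lists and objects as JSON in quotes. jog_arm: Moves the arm, as the interface text tells. Its arguments: {"type":"object","properties":{"turn":{"type":"array","items":{"type":"array","items":{"type":"number"}}},"delta_pos":{"type":"array","items":{"type":"array","items":{"type":"number"}}},"gripper":{"type":"array","items":{"type":"number"}},"grip_force":{"type":"number"}},"required":["turn","delta_pos","gripper"]}

```bash
mkdir -p pics; python3 - <<'E'
from workcell import read_state, vision
import cv2
for n in("scene","top"):
    im=vision.read_camera(n); cv2.imwrite(f"pics/{n}0.png",im[:,:,::-1]); c=vision.calibration(n); print(n,c)
s=read_state(); print(s)
E
```

```text
scene {'vfov': 57.816788016915666, 'cx': 307.85405987034056, 'cy': 199.1500395498617, 'R': array([[ 0.71279933,  0.70131366, -0.00873294],
       [ 0.44549356, -0.46233633, -0.76666851],
       [-0.54171265,  0.54259033, -0.64198375]]), 't': array([-0.35532269, -0.15175907,  1.23273108])}
top {'vfov': 45.19040032141768, 'cx': 319.1016732562534, 'cy': 196.59295070829825, 'R': array([[-0.00397564, -0.99981599,  0.01876642],
       [-0.99916385,  0.003208  , -0.04075913],
       [ 0.04069142, -0.01891277, -0.99899275]]), 't': array([-0.02968618,  0.50750139,  1.10890926])}
{'time': 0.1, 'q': array([-1.35886102e+00,  2.64714246e-01,  1.60525769e+00,  2.76636694e-05,
        1.27368585e+00, -3.68982586e-02]), 'joint_vel': array([ 0.00123639, -0.00181341, -0.00210835, -0.00024555,  0.00061873,
       -0.00013343]), 'joint_torque': array([-1.42148047e-04, -5.16706109e+01, -3.68590629e+01, -1.74065809e-05,
        6.27579895e-03,  1.24121206e-05]), 'tool_pos': array([ 0.16610301, -0.65355772,  0.23005103]), 'tcp_rot': array([-3.11526675e+00, -3.89590978e-01,  2.42003526e-04]), 'wrist_force': array([-0.03151965,  0.20144751,  0.23250482]), 'torque': array([0.00872722, 0.0182599 , 0.02513727]), 'grip_force': 0.0, 'width': 1.0023677462034495}
```

View pics/scene0.png

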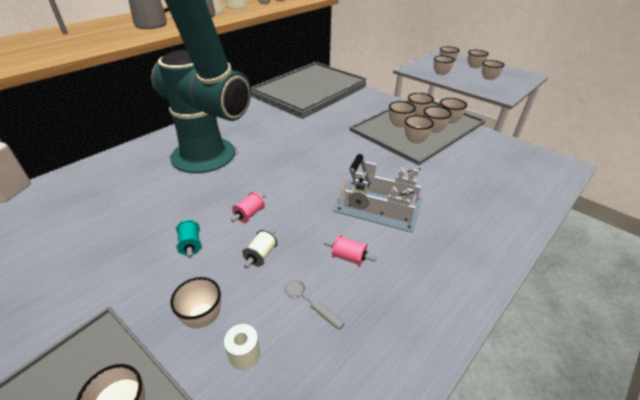

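View pics/top0.png

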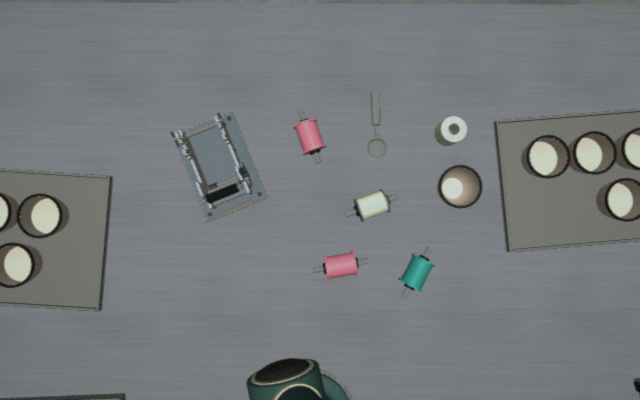

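Scene: candidates for the label roll are white with a rod (scene 260,247; top 372,205), pink (scene 249,207 and 350,250; top 341,265 and 310,136) and turquoise (scene 188,237; top 417,272). The white one with the rod fits the description. The loose core is at top 453,129, and the stand is at top 218,165 with its black roller near 225,192. I'll confirm this in an enlarged crop.

```bash
python3 - <<'E'
import cv2,numpy as np
t=cv2.imread("pics/top0.png"); s=cv2.imread("pics/scene0.png")
a=cv2.resize(t[105:230,160:275],None,fx=4.6,fy=4.6,interpolation=cv2.INTER_CUBIC)[:575,:529]
b=cv2.resize(t[175:235,335:405],(270,231),interpolation=cv2.INTER_CUBIC)
c=cv2.resize(s[220:275,232:290],(270,256),interpolation=cv2.INTER_CUBIC)
m=np.zeros((575,799,3),np.uint8); m[:,:529]=a; m[:231,529:]=b; m[240:496,529:]=c
cv2.imwrite("pics/crop1.png",m)
E
```

```text
(no output)
```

View pics/crop1.png

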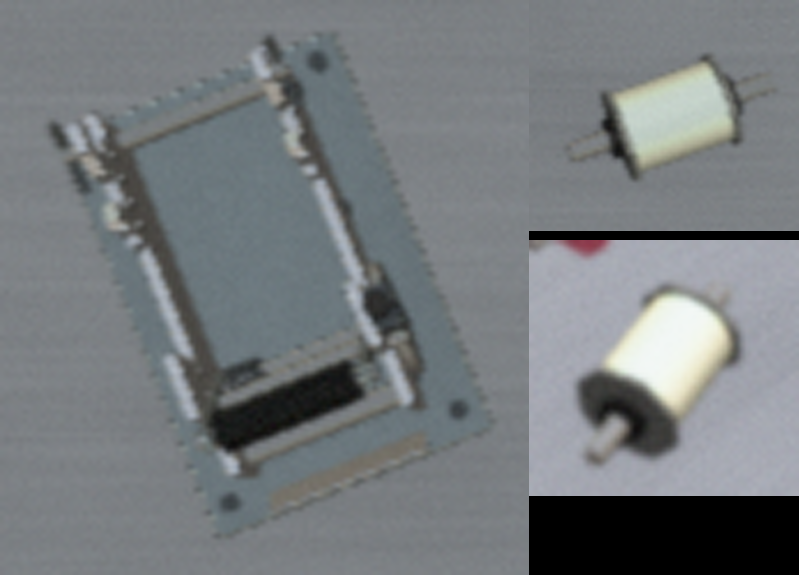

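The crop confirms it: the white roll with dark flanges and a rod lies at top (372,205). On the stand, the black roller (front) points to image bottom, the pawl housing is on the right cheek, and the forks are at the top end.

```bash
cat > h.py <<'E'
import cv2,numpy as np
from workcell import read_state, vision
from scipy.spatial.transform import Rotation as Ro
def ray(n,uv,z):
    c=vision.calibration(n); f=200/np.tan(np.radians(c['vfov'])/2); uv=np.atleast_2d(uv)
    d=np.c_[(uv[:,0]-c['cx'])/f,(uv[:,1]-c['cy'])/f,np.ones(len(uv))]@c['R']; o=-c['R'].T@c['t']
    return o+d*((z-o[2])/d[:,2])[:,None]
def proj(n,X):
    c=vision.calibration(n); f=200/np.tan(np.radians(c['vfov'])/2); p=np.atleast_2d(X)@c['R'].T+c['t']
    return p[:,:2]/p[:,2:]*f+[c['cx'],c['cy']]
def big(m):
    n,l,st,ce=cv2.connectedComponentsWithStats(m.astype(np.uint8)); i=1+st[1:,4].argmax(); return l==i,ce[i]
E
python3 - <<'E'
from h import *
t=cv2.imread("pics/top0.png"); s=cv2.imread("pics/scene0.png")
# roll
for n,im,(x0,y0,x1,y1) in(("top",t,(335,175,405,235)),("scene",s,(235,222,285,272))):
    hsv=cv2.cvtColor(im,cv2.COLOR_BGR2HSV).astype(int); k=np.zeros(im.shape[:2],bool); k[y0:y1,x0:x1]=1
    m,ce=big(k&(hsv[...,2]>165)&((im[...,2].astype(int)-im[...,0])>-2 if n=="top" else (im[...,2].astype(int)-im[...,0])>8))
    r=cv2.minAreaRect(np.argwhere(m)[:,::-1].astype(np.float32))
    print(n,m.sum(),ce,r,ray(n,ce,.028)[0],"upper",ray(n,ce,.04)[0])
    if n=="top":
        B=ray(n,cv2.boxPoints(r),.028);print(np.round(B,4), np.linalg.norm(np.diff(B,axis=0),axis=1))
# rod ends from crop estimate
R=ray("top",[[335+570*0+ (575-529)/3.857,175+150/3.857],[335+(770-529)/3.857,175+84/3.857]],.028);print("rod",R,np.linalg.norm(R[0]-R[1]),R.mean(0))
# plate
print("px",t[200,250],t[165,215],t[190,290],t[220,215],t[195,258])
hsv=cv2.cvtColor(t,cv2.COLOR_BGR2HSV)
print(hsv[200,250],hsv[165,215],hsv[190,290],hsv[130,285])
c=np.array([[215,535],[495,420],[338,35],[52,130]])/4.6+[160,105]
P=ray("top",c,.006);print(P,np.linalg.norm(np.diff(P,axis=0),axis=1))
b=np.array([[318,62],[458,410],[230,503]])/4.6+[160,105];print("bolts",ray("top",b,.008))
E
```

```text
top 141 [374.43971631 210.21985816] ((374.3235778808594, 210.20590209960938), (6.239177227020264, 25.954978942871094), 73.0724868774414) [ 0.47496728 -0.15811552  0.028     ] upper [ 0.47482417 -0.1565049   0.04      ]
[[ 0.4733 -0.1272  0.028 ]
 [ 0.4904 -0.1845  0.028 ]
 [ 0.4767 -0.1885  0.028 ]
 [ 0.4596 -0.1313  0.028 ]] [0.05980439 0.01431364 0.05977825]
scene 138 [267.39130435 246.81884058] ((267.5900573730469, 246.1223907470703), (7.256597995758057, 22.106191635131836), 35.21759033203125) [ 0.50026436 -0.13972239  0.028     ] upper [ 0.50936587 -0.1462469   0.04      ]
rod [[ 0.46679239 -0.09482147  0.028     ]
 [ 0.50567739 -0.21151738  0.028     ]] 0.12300397467466061 [ 0.48623489 -0.15316943  0.028     ]
px [106 115 118] [127 119 107] [129 126 122] [128 126 119] [91 84 76]
[ 23  26 118] [102  40 127] [103  14 129] [111  14 132]
[[0.45093958 0.22981682 0.006     ]
 [0.50864023 0.08863265 0.006     ]
 [0.70558795 0.16870108 0.006     ]
 [0.65689722 0.31345799 0.006     ]] [0.15251995 0.21260141 0.15272639]
bolts [[0.69129442 0.1784886  0.008     ]
 [0.51368647 0.1071658  0.008     ]
 [0.46705795 0.2219394  0.008     ]]
```

```bash
python3 - <<'E'
from h import *
t=cv2.imread("pics/top0.png"); s=cv2.imread("pics/scene0.png")
for n,im,(x0,y0,x1,y1),th in(("top",t,(335,175,405,235),155),("scene",s,(235,225,285,272),185)):
    g=im[...,2].astype(int); k=np.zeros(im.shape[:2],bool); k[y0:y1,x0:x1]=1
    m,ce=big(k&(g>th)); r=cv2.minAreaRect(np.argwhere(m)[:,::-1].astype(np.float32)); B=ray(n,cv2.boxPoints(r),.03)
    print(n,m.sum(),r,np.linalg.norm(np.diff(B,axis=0),axis=1),ray(n,r[0],.028)[0],ray(n,r[0],.036)[0])
    e=B[1]-B[0];e2=B[2]-B[1];e=e if abs(e[1])>abs(e2[1]) else e2;print("yaw rod",np.arctan2(e[1],e[0]))
hsv=cv2.cvtColor(t,cv2.COLOR_BGR2HSV); k=np.zeros(t.shape[:2],bool); k[105:228,165:275]=1
m=cv2.morphologyEx((k&(hsv[...,1]>24)&(hsv[...,0]>85)).astype(np.uint8),cv2.MORPH_OPEN,np.ones((2,2)));
cs=np.argwhere(m)[:,::-1].astype(np.float32); r=cv2.minAreaRect(cs);b=cv2.boxPoints(r);P=ray("top",b,.006)
print(r);print(P,np.linalg.norm(np.diff(P,axis=0),axis=1),P.mean(0))
for i in range(4):
    e=P[(i+1)%4]-P[i];print(np.arctan2(e[1],e[0]))
o=cv2.resize(t[105:230,160:275],None,fx=4.4,fy=4.4,interpolation=cv2.INTER_CUBIC)
o2=cv2.resize(m[105:230,160:275]*255,None,fx=2.2,fy=2.2,interpolation=0)
cv2.polylines(o,[((b-[160,105])*4.4+2.2).astype(int)],1,(0,0,255))
o[:o2.shape[0]*0+1]=0
c=np.zeros((o.shape[0],780,3),np.uint8);c[:,:o.shape[1]]=o;c[:o2.shape[0],o.shape[1]:o.shape[1]+o2.shape[1]]=o2[...,None]
d=cv2.resize(s[145:235,330:430],(270,243),interpolation=cv2.INTER_CUBIC);c[290:533,510:780]=d
cv2.imwrite("pics/crop2.png",c)
E
```

```text
top 509 ((372.5, 204.0), (19.479354858398438, 26.74139404296875), 70.01689910888672) [0.06156854 0.04464463 0.06148861] [ 0.48926415 -0.15377415  0.028     ] [ 0.48906486 -0.15273194  0.036     ]
yaw rod -1.2261319694615098
scene 387 ((261.7905578613281, 242.49325561523438), (19.52960205078125, 22.20330047607422), 35.53767776489258) [0.06622997 0.05850298 0.06313279] [ 0.47970484 -0.13996099  0.028     ] [ 0.48602793 -0.1443077   0.036     ]
yaw rod 1.9647139294727962
((220.56895446777344, 167.17239379882812), (92.84766387939453, 63.69349670410156), 68.19859313964844)
[[0.6506926  0.30769956 0.006     ]
 [0.70645728 0.17006552 0.006     ]
 [0.50363359 0.0891652  0.006     ]
 [0.44907026 0.22632998 0.006     ]] [0.14850195 0.2183628  0.14761888] [0.57746343 0.19831506 0.006     ]
-1.1858441566405036
-2.7620606307272677
1.9493995748142956
0.3835838298858562
```

View pics/crop2.png

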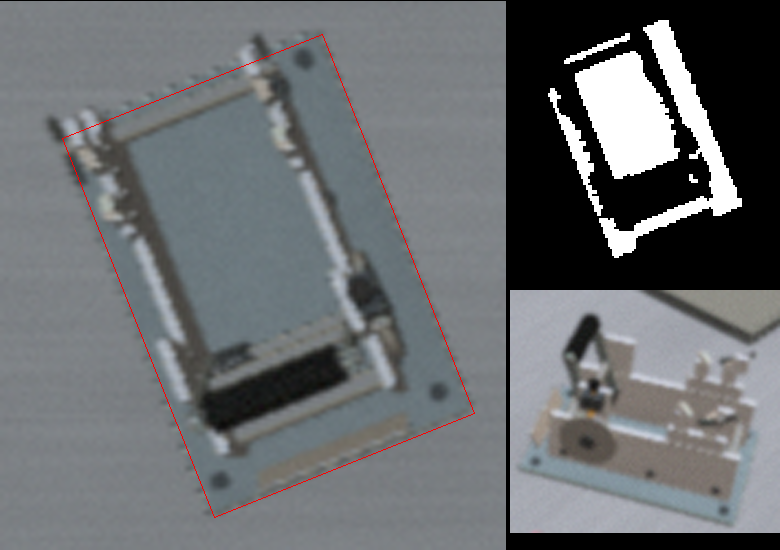

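The plate outline fits well (218×148 mm against 220×150). Stand centre is about (0.5775, 0.1985) and yaw about 0.381. I'll cross-check this by projecting known points into both views, and work out the grasp turn.

```bash
cat >> h.py <<'E'
C=np.array([.5775,.1985,0]); YAW=.3815
def st(p): return C+Ro.from_euler('z',YAW).apply(p)
ROLL=np.array([.489,-.1535,.028]); RY=1.9155
def goto(p,yawy):
    """shift and turn in tool axes to reach TCP p, tool down, tool y along yawy (mod pi)"""
    s=read_state(); R=Ro.from_rotvec(s['tcp_rot'])
    for k in (0,np.pi):
        y=np.array([np.cos(yawy+k),np.sin(yawy+k),0]); z=np.array([0,0,-1.]); x=np.cross(y,z)
        Rt=Ro.from_matrix(np.c_[x,y,z]); print("turn",np.round((R.inv()*Rt).as_rotvec(),4))
    print("shift(now axes)",np.round(R.inv().apply(p-s['tool_pos']),4),"pos",s['tool_pos'],"toolx",np.round(R.as_matrix()[:,0],3),"tooly",np.round(R.as_matrix()[:,1],3),"q",np.round(s['q'],2))
E
python3 - <<'E'
from h import *
goto(np.array([.489,-.1535,.1]),RY-np.pi/2)
t=cv2.imread("pics/top0.png"); s=cv2.imread("pics/scene0.png")
d=np.array([np.cos(RY),np.sin(RY),0])
pts=[st([x,y,.006]) for x in(-.11,.11) for y in(-.075,.075)]+[st([-.074,y,.135]) for y in(-.034,.034)]+[st([.055+.015,y,.113]) for y in(-.045,.045)]+[ROLL+.064*d,ROLL-.064*d]
o=[]
for n,im,(x0,y0,w) in(("top",t,(165,100,250)),("scene",s,(235,140,200))):
    f=800/w/ (1 if n=='scene' else 1); f=790/w*.99
    h=int(290/f)
    if n=="scene": h=int(290/f)
    f2=2.2 if n=='top' else 2.2
    cr=cv2.resize(im[y0:y0+132,x0:x0+250],None,fx=f2,fy=f2,interpolation=cv2.INTER_CUBIC)
    for p in proj(n,np.array(pts)):
        q=((p+.5-[x0,y0])*f2).astype(int); cv2.circle(cr,tuple(int(v) for v in q),2,(0,0,255),-1)
    o.append(cr)
cv2.imwrite("pics/chk.png",np.vstack(o))
E
```

```text
turn [-1.5000e-03 -1.8000e-03 -1.6667e+00]
turn [-1.8000e-03  1.4000e-03  1.4749e+00]
shift(now axes) [ 0.4361 -0.4049  0.1309] pos [ 0.16610301 -0.65355772  0.23005103] toolx [0.969 0.246 0.   ] tooly [ 0.246 -0.969 -0.002] q [-1.36  0.26  1.61  0.    1.27 -0.04]
```

View pics/chk.png

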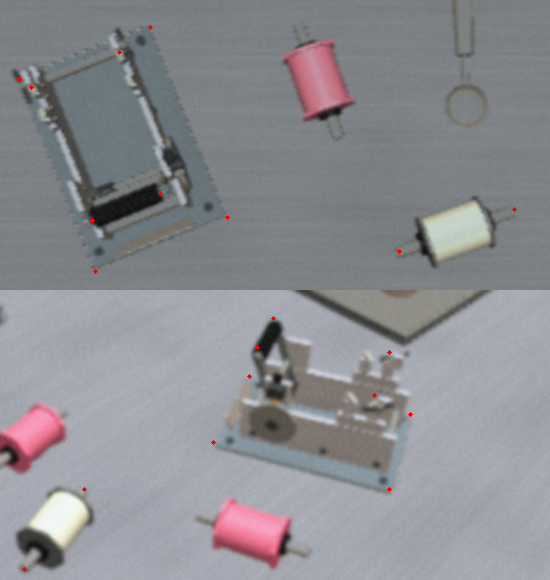

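The projected points match both views within a few mm: roller ends, plate corners and rod ends all line up. I'll move above the roll.

Request:
jog_arm --turn '[[0,0,0],[0,0,0],[0,0,0],[0,0,0],[0,0,0],[0,0,0],[0,0,0],[0,0,0],[0,0,0],[0,0,0],[0,0,0],[0,0,0],[0,0,0],[0,0,0],[0,0,0],[0,0,0]]' --delta_pos '[[0.0272,-0.0253,0.006],[0.0272,-0.0253,0.006],[0.0272,-0.0253,0.006],[0.0272,-0.0253,0.006],[0.0272,-0.0253,0.006],[0.0272,-0.0253,0.006],[0.0272,-0.0253,0.006],[0.0272,-0.0253,0.006],[0.0272,-0.0253,0.006],[0.0272,-0.0253,0.006],[0.0272,-0.0253,0.006],[0.0272,-0.0253,0.006],[0.0272,-0.0253,0.006],[0.0272,-0.0253,0.006],[0.0272,-0.0253,0.006],[0.0272,-0.0253,0.006]]' --gripper '[0.085,0.085,0.085,0.085,0.085,0.085,0.085,0.085,0.085,0.085,0.085,0.085,0.085,0.085,0.085,0.085]' --grip_force 60

```text
time: 1.43
tool_pos: [0.4886, -0.1529, 0.1348]
tcp_rot: [-3.117, -0.39, 0.001]
wrist_force: [0.1, -1.2, -0.4]
width: 0.998
grip_force: 0.0
```

Request:
jog_arm --turn '[[0,0,-0.119],[0,0,-0.119],[0,0,-0.119],[0,0,-0.119],[0,0,-0.119],[0,0,-0.119],[0,0,-0.119],[0,0,-0.119],[0,0,-0.119],[0,0,-0.119],[0,0,-0.119],[0,0,-0.119],[0,0,-0.119],[0,0,-0.119],[0,0,0]]' --delta_pos '[[0,0,0],[0,0,0],[0,0,0],[0,0,0],[0,0,0],[0,0,0],[0,0,0],[0,0,0],[0,0,0],[0,0,0],[0,0,0],[0,0,0],[0,0,0],[0,0,0],[0,0,0]]' --gripper '[0.085,0.085,0.085,0.085,0.085,0.085,0.085,0.085,0.085,0.085,0.085,0.085,0.085,0.085,0.085]'

```text
time: 2.68
tool_pos: [0.4879, -0.1545, 0.1348]
tcp_rot: [-1.804, -2.571, 0.0]
wrist_force: [0.1, 1.0, -0.3]
width: 0.995
grip_force: 0.0
```

```bash
python3 -c "
from h import *
goto(np.array([.489,-.1535,.008]),RY-np.pi/2);print(read_state()['time'])"
```

```text
turn [-0.0007 -0.0006  0.0022]
turn [ 9.0000e-04 -1.1000e-03 -3.1394e+00]
shift(now axes) [0.0005 0.0015 0.1268] pos [ 0.48790558 -0.15454627  0.13482755] toolx [-0.34   0.94   0.001] tooly [ 0.94   0.34  -0.001] q [-0.36  0.04  2.05 -0.    1.06 -0.7 ]
2.6833
```

Request:
jog_arm --turn '[[0,0,0],[0,0,0],[0,0,0],[0,0,0],[0,0,0],[0,0,0],[0,0,0],[0,0,0],[0,0,0],[0,0,0],[0,0,0],[0,0,0],[0,0,0],[0,0,0],[0,0,0],[0,0,0],[0,0,0]]' --delta_pos '[[0,0.0015,0.02],[0,0,0.02],[0,0,0.02],[0,0,0.02],[0,0,0.02],[0,0,0.015],[0,0,0.011],[0,0,0],[0,0,0],[0,0,0],[0,0,0],[0,0,0],[0,0,0],[0,0,0],[0,0,0],[0,0,0],[0,0,0]]' --gripper '[0.085,0.085,0.085,0.085,0.085,0.085,0.085,0.085,0.04,0.04,0.04,0.04,0.04,0.04,0.04,0.04,0.04]'

```text
time: 4.1
tool_pos: [0.4912, -0.1547, 0.0109]
tcp_rot: [1.807, 2.566, 0.001]
wrist_force: [-0.6, -0.7, 6.2]
width: 0.566
grip_force: 62.2
```

Request:
jog_arm --turn '[[0,0,0],[0,0,0],[0,0,0],[0,0,0],[0,0,0],[0,0,0],[0,0,0],[0,0,0],[0,0,0],[0,0,0]]' --delta_pos '[[0,0,-0.01],[0,0,-0.02],[0,0,-0.02],[0,0,-0.02],[0,0,-0.02],[0,0,-0.02],[0,0,-0.02],[0,0,-0.02],[0,0,-0.01],[0,0,0]]' --gripper '[0.04,0.04,0.04,0.04,0.04,0.04,0.04,0.04,0.04,0.04]'

```text
time: 4.93
tool_pos: [0.4912, -0.1548, 0.1722]
tcp_rot: [1.806, 2.565, 0.002]
wrist_force: [0.5, 0.3, -2.7]
width: 0.568
grip_force: 62.9
```

```bash
python3 - <<'E'
from h import *
s=read_state();print(s['time'],s['wrist_force'],s['width'])
goto(st([.055,0,.17]),YAW)
t=vision.read_camera("top")[:,:,::-1];c=vision.read_camera("scene")[:,:,::-1]
cv2.imwrite("pics/held.png",np.hstack([cv2.resize(t[110:270,320:440],(400,533),interpolation=cv2.INTER_CUBIC),cv2.resize(c[120:280,200:320],(400,533),interpolation=cv2.INTER_CUBIC)]))
E
```

```text
4.9333 [ 0.46590432  0.25275197 -2.71608118] 0.5684361167204812
turn [ 0.0038  0.0033 -0.0375]
turn [ 0.0052 -0.0059  3.1041]
shift(now axes) [0.3055 0.2553 0.0021] pos [ 0.49124806 -0.15475663  0.17216455] toolx [-0.337  0.941 -0.003] tooly [0.941 0.337 0.004] q [-0.35  0.    2.01 -0.    1.12 -0.7 ]
```

View pics/held.png

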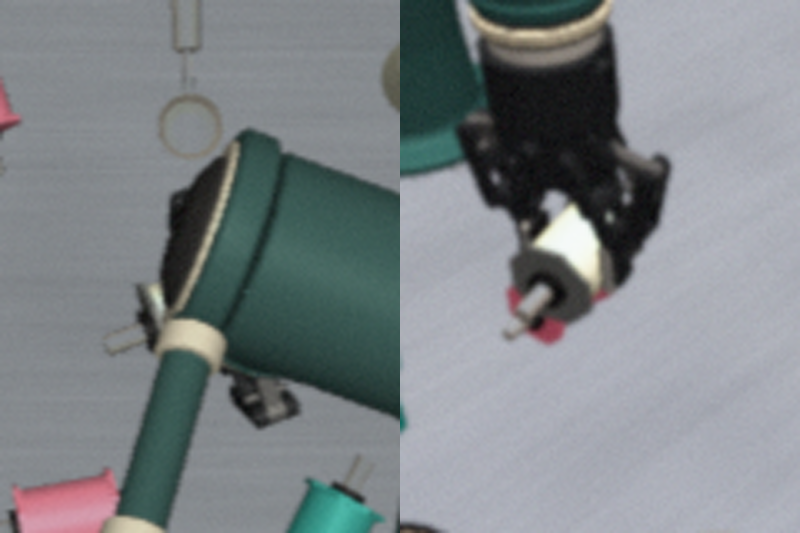

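The roll is held: paper between the pads, 2.7 N of weight. The +y rod tip shows in top at about (352.4,213.6) and the -y tip in scene at about (234.5,219.5).

```bash
python3 - <<'E'
from h import *
s=read_state();R=Ro.from_rotvec(s['tcp_rot'])
for n,uv in(("top",[352.4,213.6]),("scene",[234.5,219.5])):
    for z in(.185,.189,.193): print(n,z,np.round(R.inv().apply(ray(n,uv,z)[0]-s['tool_pos']),4))
for x in(-.064,.064):
  for n in("top","scene"): print(x,n,proj(n,s['tool_pos']+R.apply([x,0,-.017])))
E
```

```text
top 0.185 [ 0.0646 -0.001  -0.0161]
top 0.189 [ 0.0649 -0.0009 -0.0201]
top 0.193 [ 0.0653 -0.0008 -0.0241]
scene 0.185 [-0.0744  0.0034 -0.0162]
scene 0.189 [-0.0777  0.0063 -0.0202]
scene 0.193 [-0.0811  0.0092 -0.0242]
-0.064 top [[413.388005  190.9120444]]
-0.064 scene [[235.92769135 215.45646736]]
0.064 top [[352.54992875 213.04006755]]
0.064 scene [[267.86956036 180.11200826]]
```

Request:
jog_arm --turn '[[0,0,0],[0,0,0],[0,0,0],[0,0,0],[0,0,0],[0,0,0],[0,0,0],[0,0,0],[0,0,0],[0,0,0],[0,0,0],[0,0,0],[0.004,0.003,-0.0375],[0,0,0],[0,0,0]]' --delta_pos '[[0.0255,0.0213,0],[0.0255,0.0213,0],[0.0255,0.0213,0],[0.0255,0.0213,0],[0.0255,0.0213,0],[0.0255,0.0213,0],[0.0255,0.0213,0],[0.0255,0.0213,0],[0.0255,0.0213,0],[0.0255,0.0213,0],[0.0255,0.0213,0],[0.0255,0.0213,0],[0,0,0],[0,0,0],[0,0,0]]' --gripper '[0.04,0.04,0.04,0.04,0.04,0.04,0.04,0.04,0.04,0.04,0.04,0.04,0.04,0.04,0.04]'

```text
time: 6.28
tool_pos: [0.6256, 0.2197, 0.1664]
tcp_rot: [-1.756, -2.596, 0.009]
wrist_force: [-1.0, -0.5, -3.6]
width: 0.567
grip_force: 63.3
```

```bash
python3 - <<'E'
from h import *
s=read_state();print(s['time'],s['wrist_force'],s['width'])
goto(st([.055,0,.17]),YAW);R=Ro.from_rotvec(s['tcp_rot'])
c=vision.read_camera("scene")[:,:,::-1];t=vision.read_camera("top")[:,:,::-1]
def mk(n,im,x0,y0):
    cr=cv2.resize(im[y0:y0+125,x0:x0+90],(400,555),interpolation=cv2.INTER_CUBIC);f=400/90
    P=np.array([s['tool_pos']+R.apply([x,0,-.017]) for x in(-.064,.064)]+[st([.055,y,.109]) for y in(-.045,.045)])
    for p in proj(n,P):
        cv2.circle(cr,tuple(int(v) for v in (p+.5-[x0,y0])*f),2,(0,0,255),-1)
    return cr
cv2.imwrite("pics/above.png",np.hstack([mk("top",t,165,85),mk("scene",c,345,105)]))
E
```

```text
6.2833 [-0.97006694 -0.50218937 -3.56679112] 0.5670951088938491
turn [-0.0088 -0.0029 -0.    ]
turn [-0.0046  0.0138  3.1415]
shift(now axes) [-0.0018  0.0024 -0.0036] pos [0.62561427 0.21973024 0.16642181] toolx [-0.372  0.928  0.003] tooly [ 0.928  0.372 -0.009] q [ 0.3   0.29  1.69  0.    1.17 -0.08]
```

View pics/above.png

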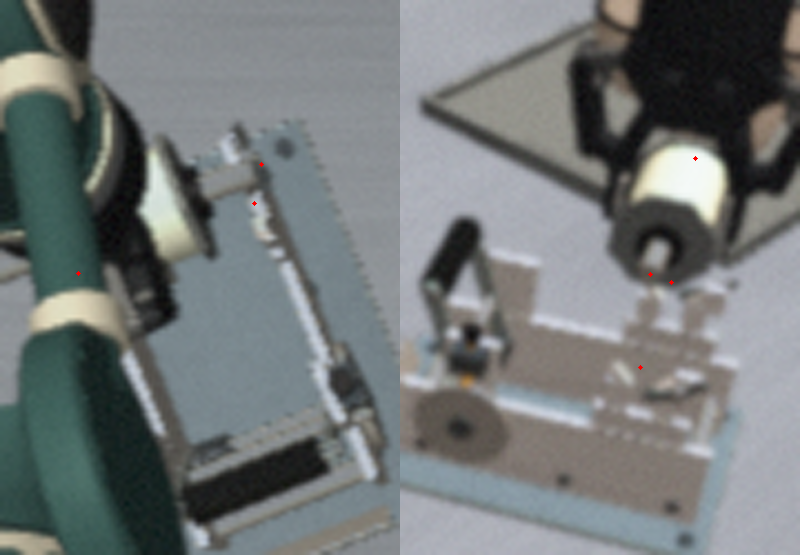

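The roll hangs level over the forks; the slot mouth seems about 2 mm further back than predicted. I'll correct that and descend to just above the lead-in.

Request:
jog_arm --turn '[[-0.009,-0.003,0],[0,0,0],[0,0,0],[0,0,0],[0,0,0],[0,0,0]]' --delta_pos '[[-0.002,0.0044,0],[0,0,0.015],[0,0,0.02],[0,0,0.015],[0,0,0.005],[0,0,0]]' --gripper '[0.04,0.04,0.04,0.04,0.04,0.04]'

```text
time: 6.88
tool_pos: [0.6308, 0.2185, 0.1121]
tcp_rot: [1.762, 2.601, 0.002]
wrist_force: [-0.3, 0.7, -3.9]
width: 0.566
grip_force: 63.4
```

```bash
python3 - <<'E'
from h import *
s=read_state();print(s['time'],s['wrist_force'],s['torque'])
goto(st([.057,0,.068]),YAW)
E
```

```text
6.8833 [-0.30296856  0.65700581 -3.94847909] [-0.05732819 -0.00712449  0.0018121 ]
turn [ 0.0012 -0.0002 -0.0014]
turn [-4.0000e-04 -1.9000e-03  3.1402e+00]
shift(now axes) [0.0012 0.0001 0.0441] pos [0.63075032 0.21854697 0.11211459] toolx [-0.371  0.929  0.   ] tooly [0.929 0.371 0.001] q [ 0.3   0.34  1.73  0.    1.07 -0.08]
```

Request:
jog_arm --turn '[[0,0,0],[0,0,0],[0,0,0],[0,0,0],[0,0,0]]' --delta_pos '[[0,0,0.005],[0,0,0.005],[0,0,0.005],[0,0,0.005],[0,0,0]]' --gripper '[0.04,0.04,0.04,0.04,0.04]'

```text
time: 7.3
tool_pos: [0.6317, 0.2198, 0.0932]
tcp_rot: [1.759, 2.601, 0.005]
wrist_force: [0.1, -0.8, -3.6]
width: 0.563
grip_force: 63.4
```

Request:
jog_arm --turn '[[0,0,0],[0,0,0],[0,0,0]]' --delta_pos '[[0,0,0.005],[0,0,0.005],[0,0,0]]' --gripper '[0.04,0.04,0.04]'

```text
time: 7.55
tool_pos: [0.6326, 0.2201, 0.0847]
tcp_rot: [1.758, 2.6, 0.007]
wrist_force: [-2.9, -1.8, 4.0]
width: 0.567
grip_force: 64.2
```

Request:
jog_arm --turn '[[0,0,0],[0,0,0],[0,0,0],[0,0,0]]' --delta_pos '[[0,0,0.004],[0,0,0.004],[0,0,0.003],[0,0,0]]' --gripper '[0.04,0.04,0.04,0.04]'

```text
time: 7.88
tool_pos: [0.6324, 0.2199, 0.0731]
tcp_rot: [1.758, 2.6, 0.006]
wrist_force: [-1.6, -0.8, -0.1]
width: 0.567
grip_force: 63.7
```

Request:
jog_arm --turn '[[0,0,0],[0,0,0],[0,0,0]]' --delta_pos '[[0,0,0.003],[0,0,0.003],[0,0,0]]' --gripper '[0.04,0.04,0.04]'

```text
time: 8.13
tool_pos: [0.6328, 0.2202, 0.0678]
tcp_rot: [1.759, 2.6, 0.007]
wrist_force: [-2.0, -0.7, 3.8]
width: 0.565
grip_force: 64.4
```

Request:
jog_arm --turn '[[0,0,0],[0,0,0],[0,0,0]]' --delta_pos '[[0,0,0.002],[0,0,0.002],[0,0,0]]' --gripper '[0.04,0.04,0.04]'

```text
time: 8.38
tool_pos: [0.6329, 0.2202, 0.0675]
tcp_rot: [1.758, 2.6, 0.007]
wrist_force: [-10.7, -3.6, 20.3]
width: 0.564
grip_force: 66.1
```

```bash
python3 - <<'E'
from h import *
s=read_state();print(s['time'],s['wrist_force'],s['torque'],s['tool_pos'])
c=vision.read_camera("scene")[:,:,::-1]
cv2.imwrite("pics/seat.png",cv2.resize(c[130:230,325:435],(660,600),interpolation=cv2.INTER_CUBIC))
E
```

```text
8.3833 [-10.68728722  -3.55933042  20.29273475] [-0.57232895  1.66968622 -0.01978687] [0.63286241 0.22023942 0.06748779]
```

View pics/seat.png

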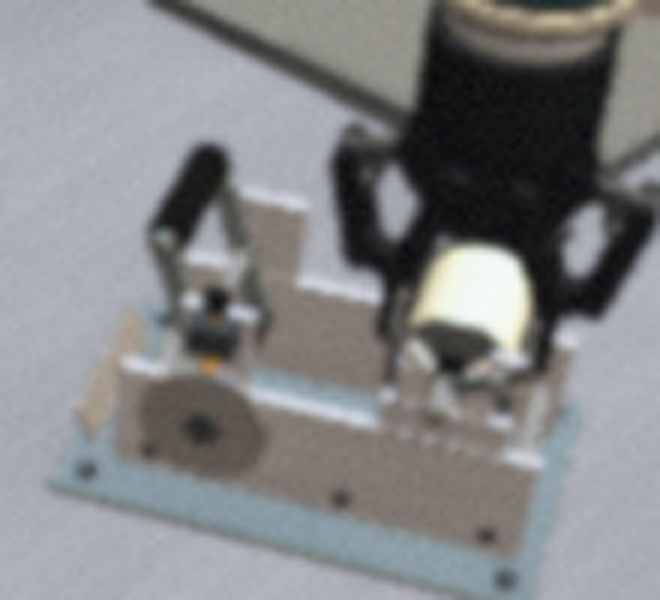

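The descent stopped hard at z=0.0675 with 20 N (expected 0.068), and the rod tip is low in the slot. I'll release with a small opening and lift.

Request:
jog_arm --turn '[[0,0,0],[0,0,0],[0,0,0],[0,0,0],[0,0,0],[0,0,0],[0,0,0]]' --delta_pos '[[0,0,-0.001],[0,0,0],[0,0,0],[0,0,0],[0,0,0],[0,0,0],[0,0,0]]' --gripper '[0.04,0.06,0.06,0.06,0.06,0.06,0.06]'

```text
time: 9.02
tool_pos: [0.6323, 0.22, 0.0637]
tcp_rot: [1.759, 2.6, 0.006]
wrist_force: [-0.4, 0.2, -0.5]
width: 0.701
grip_force: 0.0
```

Request:
jog_arm --turn '[[0,0,0],[0,0,0],[0,0,0],[0,0,0],[0,0,0],[0,0,0],[0,0,0],[0,0,0],[0,0,0]]' --delta_pos '[[0,0,-0.005],[0,0,-0.015],[0,0,-0.02],[0,0,-0.02],[0,0,-0.02],[0,0,-0.02],[0,0,-0.02],[0,0,-0.01],[0,0,0]]' --gripper '[0.06,0.06,0.06,0.06,0.06,0.06,0.06,0.06,0.06]'

```text
time: 9.77
tool_pos: [0.6339, 0.2205, 0.1982]
tcp_rot: [1.756, 2.597, 0.014]
wrist_force: [0.3, -0.1, -0.4]
width: 0.702
grip_force: 0.0
```

```bash
python3 - <<'E'
from h import *
s=read_state();print(s['time'],s['wrist_force'],s['torque'],s['tool_pos'])
goto(st([-.125,0,.2]),YAW)
c=vision.read_camera("scene")[:,:,::-1]
cv2.imwrite("pics/rel.png",cv2.resize(c[150:230,330:435],(787,600),interpolation=cv2.INTER_CUBIC))
E
```

```text
9.7667 [ 0.34728947 -0.06648237 -0.36465884] [0.0051604  0.02362298 0.01210995] [0.63393007 0.22046352 0.1982112 ]
turn [0.0114 0.0005 0.0001]
turn [-7.0000e-04  1.7900e-02 -3.1415e+00]
shift(now axes) [ 0.0006 -0.1855 -0.0039] pos [0.63393007 0.22046352 0.1982112 ] toolx [-0.372  0.928 -0.   ] tooly [0.928 0.372 0.011] q [ 0.3   0.27  1.66  0.    1.2  -0.08]
```

View pics/rel.png

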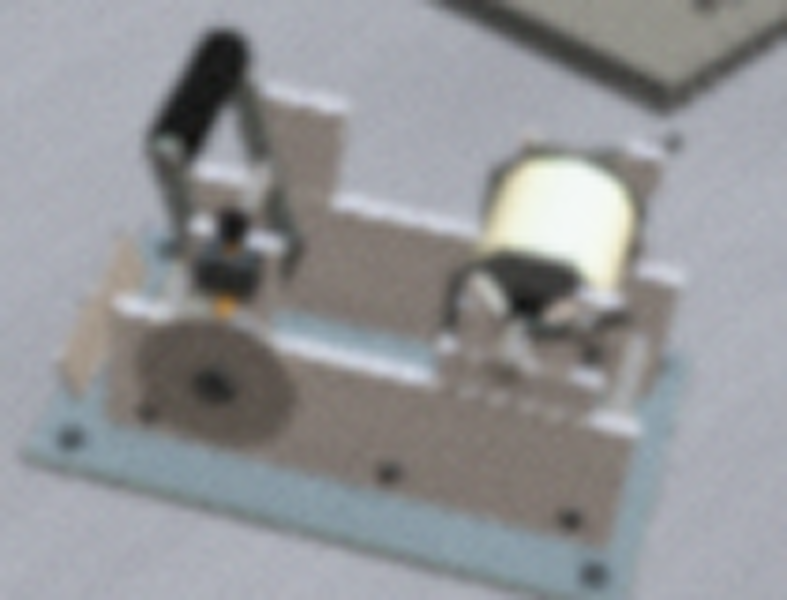

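The roll sits in the forks, rod stub at about (515,350) in the crop under the dark jaw finger. I'll check that numerically while moving in front of the tension arm.

Request:
jog_arm --turn '[[0.011,0,0],[0,0,0],[0,0,0],[0,0,0],[0,0,0],[0,0,0],[0,0,0]]' --delta_pos '[[0,0,-0.008],[0,-0.031,0],[0,-0.031,0],[0,-0.031,0],[0,-0.031,0],[0,-0.031,0],[0,-0.031,0]]' --gripper '[0,0,0,0,0,0,0]'

```text
time: 10.4
tool_pos: [0.4566, 0.1497, 0.201]
tcp_rot: [-1.757, -2.598, 0.012]
wrist_force: [-0.1, 0.5, -0.7]
width: -0.002
grip_force: 0.0
```

Request:
jog_arm --turn '[[0,0,0.1208],[0,0,0.1208],[0,0,0.1208],[0,0,0.1208],[0,0,0.1208],[0,0,0.1208],[0,0,0.1208],[0,0,0.1208],[0,0,0.1208],[0,0,0.1208],[0,0,0.1208],[0,0,0.1208],[0,0,0.1208],[0,0,0]]' --delta_pos '[[0,0,0],[0,0,0],[0,0,0],[0,0,0],[0,0,0],[0,0,0],[0,0,0],[0,0,0],[0,0,0],[0,0,0],[0,0,0],[0,0,0],[0,0,0],[0,0,0]]' --gripper '[0,0,0,0,0,0,0,0,0,0,0,0,0,0]'

```text
time: 11.57
tool_pos: [0.458, 0.1502, 0.2014]
tcp_rot: [3.084, 0.591, -0.015]
wrist_force: [0.5, -1.1, -0.8]
width: -0.005
grip_force: 0.0
```

```bash
python3 - <<'E'
from h import *
s=read_state();print(s['time'],s['wrist_force'],s['width'])
goto(st([-.12,0,.107]),YAW+np.pi/2)
print(proj("scene",np.array([st([x,-.064,z]) for x in(.055,.057) for z in (.085,.095,.1)])), "seen ~398.7,196.7")
E
```

```text
11.5667 [ 0.53626307 -1.05751398 -0.83231842] -0.004763301960482717
turn [1.460e-02 7.000e-04 3.139e+00]
turn [-0.0004  0.0093 -0.0026]
shift(now axes) [ 0.0098 -0.0003  0.0943] pos [0.45802058 0.15020234 0.20136019] toolx [ 0.929  0.37  -0.009] tooly [ 0.37  -0.929 -0.   ] q [ 0.27 -0.08  2.03 -0.    1.2   1.46]
[[395.62524196 199.11968682]
 [396.21296568 196.05108334]
 [396.50996579 194.50039628]
 [396.41703522 199.31160614]
 [397.01077081 196.24232404]
 [397.31081108 194.69128311]] seen ~398.7,196.7
```

Request:
jog_arm --turn '[[0,0.009,-0.0026],[0,0,0],[0,0,0],[0,0,0],[0,0,0],[0,0,0],[0,0,0],[0,0,0]]' --delta_pos '[[0,0,0],[0,0,0.03],[0,0,0.03],[0,0,0.02],[0,0,0.011],[0.01,0,0],[0.008,0,0],[0,0,0]]' --gripper '[0,0,0,0,0,0,0,0]'

```text
time: 12.23
tool_pos: [0.4796, 0.1585, 0.1143]
tcp_rot: [-3.082, -0.602, -0.012]
wrist_force: [1.1, 0.2, 0.5]
width: -0.001
grip_force: 0.0
```

Request:
jog_arm --turn '[[0,0,0],[0,0,0],[0,0,0],[0,0,0],[0,0,0]]' --delta_pos '[[0.003,0,0],[0.003,0,0],[0.003,0,0],[0.003,0,0],[0,0,0]]' --gripper '[0,0,0,0,0]'

```text
time: 12.65
tool_pos: [0.4881, 0.1622, 0.113]
tcp_rot: [-3.083, -0.6, -0.007]
wrist_force: [-0.5, -0.5, 0.4]
width: 0.002
grip_force: 0.0
```

```bash
cat >> h.py <<'E'
def sp():
    s=read_state(); r=Ro.from_euler('z',-YAW); print("t",s['time'],"stand pos",np.round(r.apply(s['tool_pos']-C),4),"F",np.round(r.apply(s['wrist_force']),2),"w",s['width'])
E
python3 -c "
from h import *
sp()"
```

```text
t 12.65 stand pos [-0.0965 -0.0004  0.113 ] F [-0.7  -0.3   0.37] w 0.0023682195124158666
```

Request:
jog_arm --turn '[[0,0,0],[0,0,0],[0,0,0]]' --delta_pos '[[0.002,0,0.001],[0.001,0,0.001],[0,0,0]]' --gripper '[0,0,0]'

```text
time: 12.9
tool_pos: [0.49, 0.163, 0.1102]
tcp_rot: [-3.083, -0.6, -0.004]
wrist_force: [0.0, 0.1, 0.1]
width: 0.002
grip_force: 0.0
```

```bash
python3 -c "
from h import *
sp()"
```

```text
t 12.9 stand pos [-0.0945 -0.0004  0.1102] F [0.03 0.04 0.07] w 0.0022874702610290246
```

Request:
jog_arm --turn '[[0,0,0],[0,0,0],[0,0,0]]' --delta_pos '[[0.002,0,0],[0.002,0,0],[0,0,0]]' --gripper '[0,0,0]'

```text
time: 13.15
tool_pos: [0.4937, 0.1645, 0.1103]
tcp_rot: [-3.083, -0.6, -0.004]
wrist_force: [-0.5, -1.0, 0.1]
width: -0.003
grip_force: 0.0
```

```bash
python3 -c "
from h import *
sp()"
```

```text
t 13.15 stand pos [-0.0904 -0.0003  0.1103] F [-0.83 -0.74  0.05] w -0.0027523774610935105
```

Request:
jog_arm --turn '[[0,0,0],[0,0,0],[0,0,0]]' --delta_pos '[[0.002,0,0],[0.001,0,0],[0,0,0]]' --gripper '[0,0,0]'

```text
time: 13.4
tool_pos: [0.4951, 0.1651, 0.1096]
tcp_rot: [-3.084, -0.6, 0.001]
wrist_force: [-4.6, -3.0, -0.4]
width: 0.001
grip_force: 2.5
```

```bash
python3 -c "
from h import *
sp()"
```

```text
t 13.4 stand pos [-0.0889 -0.0003  0.1096] F [-5.33 -1.06 -0.4 ] w 0.0011614174850284441
```

Request:
jog_arm --turn '[[0,0,0],[0,0,0],[0,0,0]]' --delta_pos '[[0.003,0,0],[0.003,0,0],[0,0,0]]' --gripper '[0,0,0]'

```text
time: 13.65
tool_pos: [0.5013, 0.1676, 0.1099]
tcp_rot: [-3.083, -0.6, -0.001]
wrist_force: [-4.2, -3.1, 0.3]
width: 0.0
grip_force: 2.7
```

```bash
python3 -c "
from h import *
sp()"
```

```text
t 13.65 stand pos [-0.0822 -0.0003  0.1099] F [-5.09 -1.34  0.3 ] w 9.19789698986577e-05
```

Contact is at x ≈ -0.0897 in the stand frame, so 0.70 rad lies 58 mm further, at x ≈ -0.032. I'll push on in steps.

Request:
jog_arm --turn '[[0,0,0],[0,0,0],[0,0,0],[0,0,0],[0,0,0],[0,0,0]]' --delta_pos '[[0.004,0,0],[0.004,0,0],[0.004,0,0],[0.004,0,0],[0.004,0,0],[0,0,0]]' --gripper '[0,0,0,0,0,0]'

```text
time: 14.15
tool_pos: [0.5187, 0.1747, 0.1095]
tcp_rot: [3.083, 0.6, -0.003]
wrist_force: [-6.7, -3.2, -0.3]
width: -0.001
grip_force: 3.9
```

Request:
jog_arm --turn '[[0,0,0],[0,0,0],[0,0,0],[0,0,0],[0,0,0],[0,0,0]]' --delta_pos '[[0.004,0,0],[0.004,0,0],[0.004,0,0],[0.004,0,0],[0,0,0],[0,0,0]]' --gripper '[0,0,0,0,0,0]'

```text
time: 14.65
tool_pos: [0.5338, 0.1807, 0.1096]
tcp_rot: [3.084, 0.6, -0.002]
wrist_force: [-6.3, -3.1, -0.1]
width: 0.005
grip_force: 3.5
```

```bash
python3 -c "
from h import *
sp()"
```

```text
t 14.65 stand pos [-0.0472 -0.0002  0.1096] F [-7.   -0.55 -0.11] w 0.005347871161862843
```

Request:
jog_arm --turn '[[0,0,0],[0,0,0],[0,0,0],[0,0,0]]' --delta_pos '[[0.004,0,0],[0.004,0,0],[0,0,0],[0,0,0]]' --gripper '[0,0,0,0]'

```text
time: 14.98
tool_pos: [0.5404, 0.1835, 0.1093]
tcp_rot: [3.083, 0.6, -0.005]
wrist_force: [-7.5, -4.2, 0.4]
width: -0.001
grip_force: 4.1
```

```bash
python3 -c "
from h import *
sp()"
```

```text
t 14.9833 stand pos [-4.000e-02 -1.000e-04  1.093e-01] F [-8.49 -1.09  0.39] w -0.001385037196161841
```

Request:
jog_arm --turn '[[0,0,0],[0,0,0],[0,0,0],[0,0,0],[0,0,0],[0,0,0]]' --delta_pos '[[0.003,0,0],[0.003,0,0],[0.003,0,0],[0,0,0],[0,0,0],[0,0,0]]' --gripper '[0,0,0,0,0,0]'

```text
time: 15.48
tool_pos: [0.5481, 0.1866, 0.1091]
tcp_rot: [3.083, 0.6, -0.007]
wrist_force: [-8.5, -3.4, 0.7]
width: 0.002
grip_force: 4.6
```

```bash
python3 - <<'E'
from h import *
sp()
c=vision.read_camera("scene")[:,:,::-1]
t=vision.read_camera("top")[:,:,::-1]
cv2.imwrite("pics/fin.png",np.hstack([cv2.resize(t[105:230,160:275],(460,500),interpolation=cv2.INTER_CUBIC)[:,100:],cv2.resize(c[140:240,342:430],(440,500),interpolation=cv2.INTER_CUBIC)]))
E
```

```text
t 15.4833 stand pos [-3.170e-02 -1.000e-04  1.091e-01] F [-9.14  0.04  0.67] w 0.001742181219513637
```

View pics/fin.png

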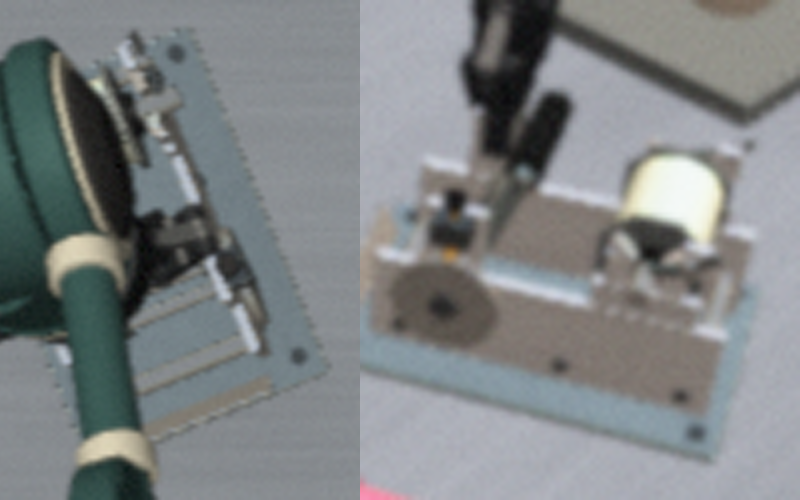

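The roller is held back by the fingers at 9.1 N, which is the spring force given for 0.7 rad. The pawl is down, and the roll sits in the forks with the jaw over the rod. I'm handing it in.

```bash
python3 -c "
from workcell import ticket
print(ticket.finish_job())"
```

```text
the job is handed in; nothing more can be done
None
```

I loaded and released the roll and handed the job in at about 15.5 s with the gripper holding the tension arm at about 0.7 rad, past the click. That it is fully seated with the jaws shut rests on the hard stop at the expected depth (20 N) and a blurry view of the right-hand jaw; the left jaw was not visible.

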